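# Bin the dried-out paint pot with the pedal bin

## Task

One paint pot was left without its cap and its paint has dried hard: throw it in the pedal bin. Open the bin by pressing its pedal right down, firmly but without stamping, until the lid has gone over and stays open by itself; drop the pot inside, then take hold of the pedal and ease it all the way back up so that the lid comes down under control and shuts, never falling. Work the lid by the pedal only, without touching it, and leave the other pots, the brush jar and the mixing dish where they stand.

Things in the scene. Friction and masses are not known exactly. Their poses are not given: they have to be found in the camera images.
- bin: Round 3-litre steel pedal bin, upright and fixed to the table: 170 mm in diameter, shell 215 mm high, wall 4 mm. Origin: centre of its underside. Its x axis points from the pedal (on the -x side) to the lid hinge (+x side), z up. Shut, the lid tops out 239 mm above the table; standing open it leans back over the +x side, up to 415 mm high, clear of the mouth.
- bin_mouth (a point): Centre of the bin's round mouth, 215 mm above the table; the inside is 160 mm across and 155 mm deep down to the bucket's floor (60 mm above the table).
- pedal_tread (a point): Centre of the top face (a ribbed rubber pad) of the pedal's black tread, a block 50 mm long (bin's x), 40 mm wide (bin's y), 14 mm thick, whose side faces can be gripped; it tilts with it. This point is 30 mm out from the shell, 50 mm above the table at rest, 28 mm when pressed right down. The shell rises straight behind it, so a wide hand must lean back from the bin, 20 to 40 degrees.
- pedal_pivot (a point): Point of the pedal's level hinge axis (along the bin's y) on the bin's centre line, 31 mm above the table, hidden in the base. The tread swings about it at 115 mm radius, from 0.1025 rad above level at rest to 0.0835 below. Effort at the tread: 4 to 9 N down at first (lids differ in weight), fading to nothing as the lid comes upright; the lid then goes over by itself.
- pedal (a joint): Pedal angle: 0 at rest (up), 0.186 rad at its firm stop, growing as pressed. A rod joins pedal and lid both ways: lid angle = 9 x pedal angle (1 mm at the tread is 0.08 rad of lid). Once upright, the lid draws the tread the last 3 mm to the stop and holds it there. More than 30 N on the rubber pad on top of the tread (46 x 34 mm, 3 mm thick) is stamping.
- lid (a joint): Lid angle: 0 shut, 1.67 rad at the open stop. Let go below about 1.45 rad it falls shut, above that it goes open and stays, holding the pedal down. Raising the tread 3 mm brings it back past upright; then its weight pulls the pedal up ever harder, to 4 to 9 N, until it lies on the rim and the pedal stops firmly. Closing faster than 2.5 rad/s (tread rising over 30 mm/s) counts as falling.
- lid_edge (a point): Free edge of the lid, opposite its hinge (the lid is a shallow steel dome, 176 mm in diameter).
- open_pot_center (a point): Centre, half-way up, of the upright white plastic paint pot that has no cap: 44 mm in diameter, 50 mm high with a narrower neck (38 mm) in the top 8 mm, dark cracked dry paint seen in its mouth, 70 g or so.
- capped_pot_a_center (a point): Centre, half-way up, of a white paint pot with its ribbed cap on, 44 mm in diameter, 56 mm high; to be left alone.
- capped_pot_b_center (a point): The same for the second capped pot; to be left alone.
- brush_jar: Glass jar 76 mm in diameter, 95 mm high, brushes standing in it up to 220 mm; origin under its centre; to be left alone.
- mixing_dish: Low round white ceramic mixing dish, 104 mm in diameter, 16 mm high; origin under its centre; to be left alone.
Not all that is in view belongs to the job. What is shaped like the part that bears open_pot_center but red or turquoise is not meant.

How it is judged:
By the outcome, as a careful person would: the job done as asked, in the order asked, and still so for the second after the job is handed in, with the robot touching nothing.
It also fails if it takes over 72 s, if anything falls off the work surface, if the arm or the gripper's body presses on something with over 40 N, if the wrist force passes 120 N, or if a joint passes its speed limit or range.

## Robot

A 6-joint arm with a two-finger parallel gripper is mounted at the origin on the work surface. World frame = base frame: x ahead of the robot, y to its left, z up, the work surface at z = 0. Lengths are in mm, angles in rad, forces in N, time in s.
With the tool pointing down it reaches from about 300 to 1000 mm from the base axis. Payload 5.1 kg.
Tool frame: the origin (TCP) lies on the centre line of the jaws, within the pads' length; the fingertips stand 25 mm ahead of it and the grasp point (between the pads) lies 6 mm ahead of it (robot.tips_ahead is the distance from the TCP to the fingertips, in mm); z points along the fingers, y is the line along which they close (so a half turn about z gives the same grasp; the last joint's range is limited). The gripper opens to 95 mm and grips with 3 to 60 N. Pads are 20 mm wide; open, the fingers measure 119 mm over their backs; the gripper's body (75 mm by 180 mm) begins 59 mm behind the grasp point.
Start: joints at [1.152, 0.124, 1.65, -0, 1.367, -0.083], TCP at [214.211, 613.676, 239.656] pointing down, gripper open.
Joint ranges: [-2.61, 2.61], [-1.02, 2.33], [0.03, 2.71], [-1.35, 4.49], [0.32, 2.68], [-2.91, 2.91]. Speed limits (rad/s): [2.57, 2.57, 3.14, 3.14, 3.14, 3.14].

## Interface

Orientations are given as [roll, pitch, yaw] about the fixed x, y, z axes, in that order (R = Rz(yaw) Ry(pitch) Rx(roll)).
In Python, from workcell import get_state, capture, camera_info, job, models, robot gives the robot as it stands.
- The arm moves only by the shell command python3 -m jog 'ROWS' [OPENING]. ROWS is text: rows parted by semicolons, each of 4 numbers parted by spaces: the shift along the tool's x, y, z in m, then the turn about the tool's z in degrees. In form: x y z twist; .... A call has 1 to 5 rows; each row is the pose to reach, as a shift and turn from the pose commanded when the call began, along the tool's axes at that moment; what a row does not reach only later rows make up. A row lasts 1/10 s, in which the tool goes at most 50 mm and 8.59 degrees, less where a joint would pass 70% of its speed; a pose out of reach is approached as far as the arm can. A call with a gripper value outside its range is refused whole. OPENING is the closure, from 0 (fully open) to 1 (shut), set as the call begins (- or left out, the last holds). The fingers move at their own pace and stop on an object; the grip force is fixed at half the most. Time passes only in rows, so rows that repeat a pose let the fingers close. It gives the time, the measured TCP pose, the force, the opening and the grip force at its end, in the units of the state.
- get_state(): the state, without advancing time (a new reading comes with each control period).
- capture(name): name is "scene" or "side" or "wrist"; returns (picture, depth): 420x560x3 uint8, blue, green, red; 420x560 float32, mm along the optical axis (not along the pixel's ray), 0 where there is no reading.
- camera_info(name): a dict with "fx", "fy", "cx", "cy" (pixels), "R" (3x3) and "t" (3): a world point X has camera coordinates R X + t; the wrist camera has in their place "hand_eye" (4x4, takes a point from camera to tool coordinates, whose origin is the TCP and whose axes are the flange's). Camera axes: x right, y down, z forward; pixel columns grow to the right and rows downward; lengths in mm; the calibration is good to about 2 mm. A picture is of the moment at which its call begins: read the wrist's pose just before it. camera_info takes no time and is no camera call.
- job.sign_off(): hands the job in; it is judged then, once.
Trained networks look in the newest picture that a camera, given by its name, has taken for a name from the list of things; names that differ only in an ending like _2 or _b are one class to them, and where a whole thing is asked for, a point or a joint stands for the part that bears it (a point fixed in the world has none). Each returns a list of dicts, best first, with "conf" (0 to 1); they miss things now and then, are a little off and sometimes report something else, mostly with a low value. They report only what shows in the picture. A call takes as long as a camera call. They do not tell look-alikes from the thing itself.
- models.masks_of(label, camera): "region" (420x560 bool, what is visible of it) and "at" ([column, row] in pixels, amid what is visible of it).
- models.landmark_of(label, camera): "at" ([column, row] in pixels: a listed point, or the origin of a listed thing).
The state is a dict: "time_s": time; "q": joint angles; "qvel": joint speeds; "effort": joint torques, N m; "position": TCP position; "orientation": TCP orientation; "force": force on the tool from outside, world axes, zero at the start; "moment": the same for the moment, N m; "opening": finger opening in mm; "grip_force": force on a finger pad.
Only numpy, scipy, OpenCV 4.12 (cv2) and the standard library are available. Lean on these libraries where they do the work, as an engineer would, in place of code of your own. Each camera call takes 0.05 s, during which the arm holds its last target. There are 200 camera calls.

## Working session

There is one attempt and no reset: what is moved stays moved. The work goes in short steps, Python scripts to look and compute and a shell command to move; the robot and the scene stay as the last step left them, time stands still between calls to the robot, and variables do not carry over. Pictures are saved under pics/ and viewed, at most 10 in all, crops included, and the job is handed in when it is done.

```bash
ls; mkdir -p pics; cat > h.py <<'E'
import numpy as np, cv2
from scipy.spatial.transform import Rotation as Ro
from workcell import get_state, capture, camera_info, job, models, robot
def T():
    s=get_state(); return Ro.from_euler('xyz',s['orientation']).as_matrix(), np.array(s['position'])
def world(cam,px,d,pose=None):
    c=camera_info(cam); p=np.array([(px[0]-c['cx'])/c['fx']*d,(px[1]-c['cy'])/c['fy']*d,d])
    if cam=='wrist':
        R,t=pose; H=np.array(c['hand_eye']); return R@(H[:3,:3]@p+H[:3,3])+t
    return np.array(c['R']).T@(p-np.array(c['t']))
def ray_z(cam,px,z,pose=None):
    a=world(cam,px,100.,pose); b=world(cam,px,1000.,pose); return a+(b-a)*(z-a[2])/(b[2]-a[2])
def near(d,px,r=2):
    w=d[int(px[1])-r:int(px[1])+r+1,int(px[0])-r:int(px[0])+r+1]; w=w[w>0]; return float(np.median(w)) if w.size else 0
E
python3 - <<'E'
from h import *
np.set_printoptions(precision=1,suppress=True)
s=get_state(); print(s)
for cam in ['scene','side']:
    im,d=capture(cam); cv2.imwrite(f'pics/{cam}0.png',im)
    for l in ['bin_mouth','pedal_tread','lid_edge','open_pot_center','capped_pot_a_center','brush_jar','mixing_dish','bin']:
        for o in models.landmark_of(l,cam)[:6]:
            if o['conf']>.25: print(cam,l,round(o['conf'],2),np.array(o['at']),world(cam,o['at'],near(d,o['at'])))
E
```

```text
pics
{'time_s': 0.0, 'q': array([ 1.2,  0.1,  1.7, -0. ,  1.4, -0.1]), 'qvel': array([ 0.,  0.,  0., -0., -0., -0.]), 'effort': array([ -0. , -41.8, -36. ,   0.1,   0. ,  -0. ]), 'position': array([214. , 613.1, 238.4]), 'orientation': array([-3.1, -0. ,  2.8]), 'force': array([ 0.4, -1.2,  0.5]), 'moment': array([ 0.,  0., -0.]), 'grip_force': 0.0, 'opening': 95.30457633634016}
scene bin_mouth 0.59 [256.2 211.7] [662.7 -72.8 240.2]
scene lid_edge 0.84 [242.9 181.4] [560.8 -93.  221.9]
scene open_pot_center 0.86 [354.6 239. ] [659.7 176.2  46.6]
scene open_pot_center 0.79 [320.5 255.4] [692.4  79.7  44.5]
scene open_pot_center 0.75 [117.8 225.5] [ 498.2 -448.3    8. ]
scene open_pot_center 0.7 [357.6 262.5] [723.4 170.   38.3]
scene open_pot_center 0.67 [338.9 214.4] [579.4 152.   47.1]
scene capped_pot_a_center 0.63 [320.2 176.6] [453.1 125.3  55.4]
scene brush_jar 0.96 [438.1 256.7] [747.9 367.8  59.1]
scene mixing_dish 0.76 [118.2 222.5] [ 488.5 -447.5    8.1]
scene bin 0.71 [257.3 254.3] [746.3 -82.6 196.6]
side bin_mouth 0.85 [302.  198.3] [ 638.5 -102.9  237.9]
side pedal_tread 0.74 [264.2 258.3] [533.  -89.6  48.9]
side lid_edge 0.57 [272.8 206.4] [564.9 -83.  221.2]
side open_pot_center 0.62 [246.3 208.4] [571.3 153.9  36.6]
side open_pot_center 0.52 [267.1 200.6] [646.  154.7  44. ]
side capped_pot_a_center 0.72 [208.7 231.3] [427.2 101.5  33.4]
side brush_jar 0.69 [260.5 170.6] [707.4 363.5  18.4]
side mixing_dish 0.93 [307.7 383.4] [ 486.5 -448.4    6.6]
side bin 0.8 [298.7 257.9] [ 608.4 -154.    78.8]
```

```bash
python3 - <<'E'
import cv2
a=cv2.imread('pics/scene0.png');b=cv2.imread('pics/side0.png')
x=cv2.resize(a[150:290,220:400],(400,311),interpolation=2)
y=cv2.resize(b[150:290,180:360],(400,311),interpolation=2)
import numpy as np
top=np.hstack([cv2.resize(a,(385,289)),cv2.resize(b,(385,289))]); top=cv2.copyMakeBorder(top,0,0,0,30,0)
cv2.imwrite('pics/m0.png',np.vstack([top,np.hstack([x,y])]))
E
```

```text
(no output)
```

View pics/m0.png

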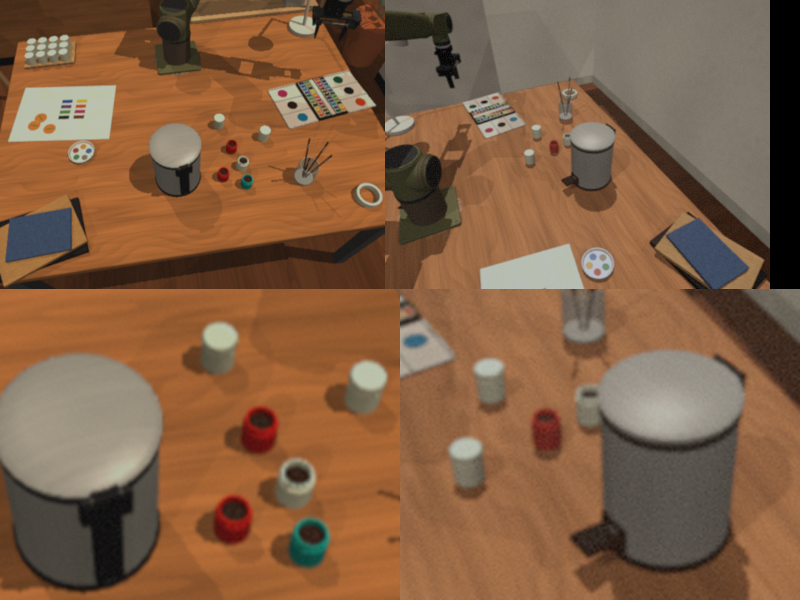

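The unwanted look-alikes: red pots at scene (339,214) and (320,255), turquoise (358,262), and capped pots (320,177) and (385,194). The open white pot is at (354,239). The crop shows dark paint in it, so I choose that one. Next I'll fit the geometry.

```bash
python3 - <<'E'
from h import *
from scipy.optimize import least_squares
np.set_printoptions(precision=1,suppress=True)
print(np.array(camera_info('wrist')['hand_eye']))
for cam in ['scene','side']:
    im,d=capture(cam); c=camera_info(cam)
    v,u=np.nonzero(d>0); D=d[v,u]
    P=(np.stack([(u-c['cx'])/c['fx']*D,(v-c['cy'])/c['fy']*D,D],1)-np.array(c['t']))@np.array(c['R'])
    m=(P[:,2]>205)&(P[:,2]<250)&(np.hypot(P[:,0]-640,P[:,1]+95)<130); Q=P[m]
    print(cam,'lid',Q.min(0),Q.max(0),'n',len(Q))
    hull=cv2.convexHull(Q[:,:2].astype(np.float32))[:,0]
    print(cv2.minEnclosingCircle(hull))
    # table-level shell
    m=(P[:,2]>80)&(P[:,2]<190)&(np.hypot(P[:,0]-640,P[:,1]+95)<110); S=P[m]
    f=least_squares(lambda p:np.hypot(S[:,0]-p[0],S[:,1]-p[1])-85,[640,-95],loss='soft_l1',f_scale=2); print('shell c',f.x,len(S))
    m=(P[:,2]>38)&(P[:,2]<60)&(np.hypot(P[:,0]-535,P[:,1]+90)<35); print('tread',np.median(P[m],0),m.sum(),P[m].min(0) if m.sum() else '',P[m].max(0) if m.sum() else '')
    m=(P[:,2]>30)&(P[:,2]<54)&(np.hypot(P[:,0]-655,P[:,1]-170)<32); print('pot',np.median(P[m],0),P[m].min(0),P[m].max(0))
    for o in models.landmark_of('open_pot_center',cam)[:6]: print(np.array(o['at']),ray_z(cam,o['at'],25),np.array(im[int(o['at'][1]),int(o['at'][0])]))
    for l,z in [('bin_mouth',215),('pedal_tread',50),('lid_edge',219),('bin',0)]:
        for o in models.landmark_of(l,cam)[:1]: print(l,o['conf'],ray_z(cam,o['at'],z))
E
```

```text
[[   0.    -1.    -0.2   67.8]
 [   1.     0.    -0.     0.3]
 [   0.    -0.2    1.  -143.4]
 [   0.     0.     0.     1. ]]
scene lid [ 561.3 -163.2  205.1] [747.7  11.5 245.3] n 4245
((653.7904663085938, -74.44618225097656), 94.31410217285156)
shell c [648.2 -75.1] 1314
tread [nan nan nan] 0  
pot [646.8 175.   42.3] [624.8 154.1  30.3] [667.8 196.5  53.4]
[355.9 239.6] [650.3 184.6  25. ] [132 155 155]
[324.1 253.4] [678.1  93.3  25. ] [29 37 85]
[336.2 214.1] [563.8 150.   25. ] [ 17  24 133]
[359.9 263.7] [721.3 178.2  25. ] [29 38 53]
bin_mouth 0.77 [645.5 -76.7 215. ]
lid_edge 0.75 [563.4 -92.7 219. ]
bin 0.72 [649.8 -76.7   0. ]
side lid [ 560.6 -168.1  205.1] [749.5   3.5 241.9] n 2468
((655.0232543945312, -79.46092224121094), 94.58450317382812)
shell c [649.3 -77.7] 1771
tread [ 538.  -102.8   48.9] 247 [ 508.8 -123.6   39.2] [568.1 -70.8  59.7]
pot [641.3 171.5  41.2] [623.1 149.4  30.3] [661.3 195.6  53.6]
[243.1 210.4] [562.4 162.1  25. ] [ 32  46 123]
[264.2 201.2] [644.8 178.3  25. ] [120 136 142]
bin_mouth 0.83 [651.4 -77.8 215. ]
pedal_tread 0.5 [ 537.3 -102.4   50. ]
lid_edge 0.57 [558.3 -92.6 219. ]
bin 0.55 [648.8 -81.9   0. ]
  return _methods._mean(a, axis=axis, dtype=dtype,
  ret = um.true_divide(
```

```bash
cat >> h.py <<'E'
C=np.array([649.,-77.]); YAW=np.arctan2(-.223,-.975)
def go(x,y,z,yaw=YAW):
    R,t=T(); d=R.T@(np.array([x,y,z])-t); th=np.degrees(-(yaw-np.arctan2(R[1,0],R[0,0]))); th=(th+180)%360-180
    print('shift m',np.round(d/1000,4),'twist',round(th,2),'at',np.round(t,1),'z axis',np.round(R[:,2],3))
E
python3 -c "
from h import *
go(500,-111,260)"
```

```text
shift m [-0.5086 -0.5901 -0.0203] twist -32.12 at [214.2 613.7 239.6] z axis [ 0. -0. -1.]
```

```bash
python3 -m jog '-0.03 -0.03 -0.02 -8; -0.06 -0.07 -0.02 -16; -0.1 -0.1 -0.02 -24; -0.13 -0.13 -0.02 -32.1; -0.16 -0.17 -0.02 -32.1' && python3 -c "
from h import *
go(500,-111,260)"
```

```text
time_s: 2.0
position: [310.0, 399.2, 259.9]
orientation: [3.141, 0.001, -2.914]
force: [0.7, 0.1, -0.0]
opening: 95.0
grip_force: 0.0
shift m [-7.020e-02 -5.399e-01 -2.000e-04] twist 0.14 at [310.  399.2 259.9] z axis [ 0.001  0.001 -1.   ]
```

```bash
python3 -m jog '-0.006 -0.048 0 0; -0.012 -0.096 0 0; -0.018 -0.144 0 0; -0.025 -0.192 0 0; -0.031 -0.24 0 0' |head -1; python3 -m jog '-0.006 -0.048 0 0; -0.012 -0.096 0 0; -0.018 -0.144 0 0; -0.025 -0.192 0 0; -0.031 -0.24 0 0' 1|head -1; python3 -m jog '-0.004 -0.03 0 0; -0.008 -0.06 0 0;-0.008 -0.06 0 0;-0.008 -0.06 0 0'
python3 - <<'E'
from h import *
np.set_printoptions(precision=1,suppress=True)
go(500,-111,260)
p=T(); im,d=capture('wrist'); cv2.imwrite('pics/w1.png',im)
for l in ['pedal_tread','lid_edge']:
    for o in models.landmark_of(l,'wrist')[:2]: print(l,o['conf'],o['at'],world('wrist',o['at'],near(d,o['at']),p), ray_z('wrist',o['at'],50,p))
E
```

```text
time_s: 2.5
time_s: 3.0
time_s: 3.4
position: [497.5, -110.6, 259.5]
orientation: [3.141, -0.0, -2.918]
force: [0.0, 1.3, -0.7]
opening: 28.2
grip_force: 0.0
shift m [-0. -0. -0.] twist -0.09 at [ 497.5 -110.6  259.5] z axis [-0.  0. -1.]
pedal_tread 0.85 [277.4, 229.6] [ 543.1 -101.8   47.4] [ 542.3 -102.    50. ]
```

View pics/w1.png

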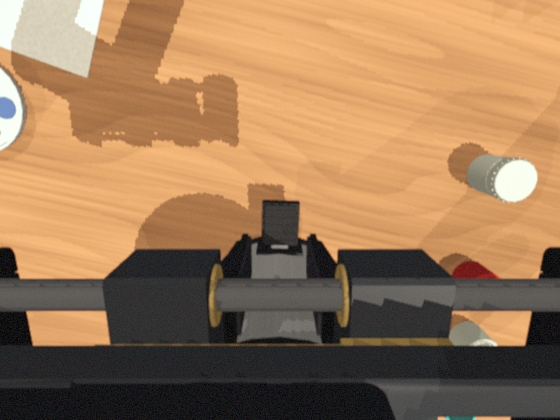

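The wrist view shows the black tread at columns 262–299, rows 200–247, square to the tool. The capped pot is at (503,180). I'll measure the tread's edges.

```bash
python3 - <<'E'
from h import *
np.set_printoptions(precision=1,suppress=True)
P=[T() for _ in range(1)][0]; im,d=capture('wrist')
g=cv2.cvtColor(im,cv2.COLOR_BGR2GRAY).astype(int)
print(g[225,250:310]); print(g[190:255,280])
print(get_state()['position'])
for px,z in [((262.5,202),52.6),((298.5,202),52.6),((280.5,201),52.6),((262,225),50),((299,225),50),((280.5,247),47.4)]:
    w=ray_z('wrist',px,z,P); r=w[:2]-C; print(px,w,'binframe',r@[.975,.223],r@[-.223,.975],near(d,px,1))
E
```

```text
[124 122 126 125 124 127 127 125 128 120  92  59  48  49  56  60  64  60
  62  62  56  58  57  65  62  60  58  59  54  59  58  58  56  61  54  56
  50  58  58  56  55  54  52  46  58  59  63 101 150 157 163 171 176 177
 177 175 175 172 173 168]
[116 117 118 124 123 115 112 116 117 101  67  37  38  43  40  47  55  61
  58  57  58  59  53  61  62  56  51  59  65  62  60  62  59  61  56  58
  59  61  65  55  61  51  55  52  56  58  55  56  56  55  58  52  43  37
  77 121 137 120  76  34  26  18  35  72 102]
[ 497.5 -109.4  259.8]
(262.5, 202) [ 516.  -122.7   52.6] binframe -139.8572182497452 -14.850737862910698 366.2449035644531
(298.5, 202) [507.6 -86.4  52.6] binframe -139.92301656630005 22.344296322399487 369.8049621582031
(280.5, 201) [ 510.8 -104.8   52.6] binframe -140.95088843063502 3.744904368400075 368.01019287109375
(262, 225) [ 541.2 -117.8   50. ] binframe -114.23040295756672 -15.748795075802185 374.42755126953125
(299, 225) [532.4 -79.7  50. ] binframe -114.30287194268585 23.409485395887497 423.66253662109375
(280.5, 247) [561.8 -92.9  47.4] binframe -88.5658435541776 3.9154963405601535 382.6534118652344
```

```bash
python3 -m jog '0 0.002 0.04 0; -0.008 0.002 0.08 0; -0.016 0.002 0.12 0; -0.024 0.002 0.155 0; -0.024 0.002 0.16 0' 1; python3 -m jog '0 0 0 0;0 0 0 0'
python3 - <<'E'
from h import *
np.set_printoptions(precision=1,suppress=True)
R,t=T(); r=t[:2]-C; print(t,r@[.975,.223],r@[-.223,.975],get_state()['force'])
im,d=capture('wrist'); cv2.imwrite('pics/w2.png',im)
E
```

```text
time_s: 4.1
position: [517.6, -101.0, 94.9]
orientation: [3.137, -0.008, -2.915]
force: [-0.5, 0.7, -0.3]
opening: 0.3
grip_force: 0.0
time_s: 4.3
position: [521.8, -103.2, 102.0]
orientation: [-3.14, 0.003, -2.917]
force: [0.6, 0.3, 0.9]
opening: 0.2
grip_force: 0.0
[ 521.8 -103.2  102. ] -129.87759514792225 2.8251053084345443 [0.6 0.3 0.9]
```

View pics/w2.png

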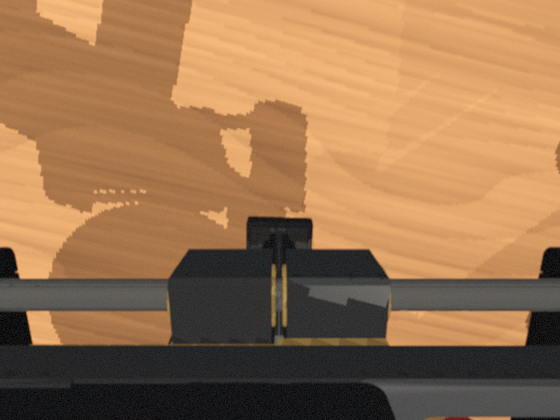

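Closed fingers centred over the tread (tread columns 247–312, fingers at 280). Easing down.

```bash
python3 -m jog '-0.0 0 0.006 0; 0 0 0.012 0; 0.0005 0 0.016 0; 0.0005 0 0.018 0; 0.0005 0 0.02 0'; for i in 1 ; do python3 -m jog '0 0 0.001 0; 0 0 0.002 0; 0 0 0.003 0;0 0 0.004 0; 0 0 0.005 0'; done
```

```text
time_s: 4.85
position: [520.0, -103.3, 79.3]
orientation: [3.141, -0.0, -2.917]
force: [0.2, 0.0, 0.0]
opening: 0.8
grip_force: 0.0
time_s: 5.35
position: [520.2, -103.4, 75.9]
orientation: [3.142, -0.001, -2.917]
force: [-4.4, 1.1, 9.2]
opening: 0.4
grip_force: 4.1
```

```bash
for i in 1 2 ; do python3 -m jog '0 0 0.001 0; 0 0 0.002 0; 0 0 0.003 0;0 0 0.004 0; 0 0 0.005 0'|egrep 'pos|force'; done
```

```text
position: [519.6, -103.4, 70.6]
force: [-5.3, -0.6, 7.5]
grip_force: 3.7
position: [519.4, -103.5, 65.2]
force: [-4.7, -1.2, 5.5]
grip_force: 2.9
```

```bash
for i in 1 ; do python3 -m jog '0 0 0.001 0; 0 0 0.002 0; 0 0 0.003 0;0 0 0.004 0; 0 0 0.005 0'|egrep 'pos|force'; done
```

```text
position: [520.0, -103.4, 59.8]
force: [-3.4, -1.3, 3.8]
grip_force: 1.9
```

```bash
python3 -m jog '0 0 0.001 0; 0 0 0.002 0; 0 0 0.003 0;0 0 0.004 0;0 0 0.004 0'|egrep 'pos|force'; python3 -m jog '0 0 0 0;0 0 0 0;0 0 0.0005 0'|egrep 'time|pos|force'
python3 - <<'E'
from h import *
im,d=capture('side'); cv2.imwrite('pics/s2.png',cv2.resize(im[130:290,200:360],(600,600)))
E
```

```text
position: [520.3, -103.0, 55.3]
force: [-0.1, 0.2, -0.4]
grip_force: 0.0
time_s: 7.65
position: [520.3, -103.2, 55.2]
force: [2.3, -0.3, -0.3]
grip_force: 0.0
```

View pics/s2.png

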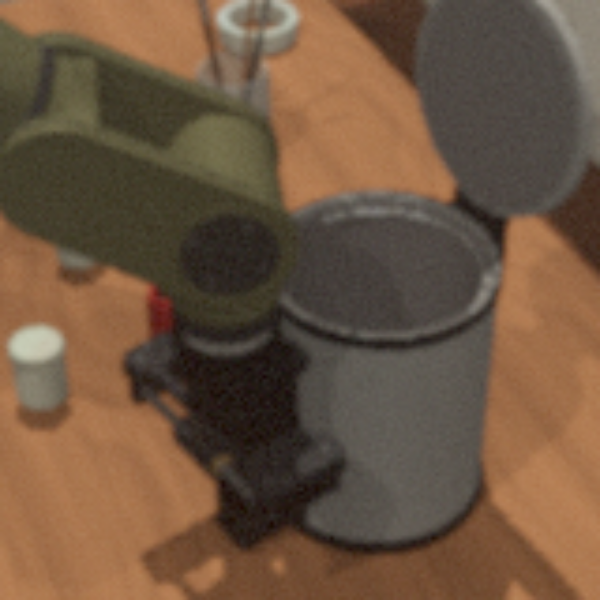

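The lid stands open by itself and the fingers read zero force. Now up and over to the pot.

```bash
python3 -m jog '0.002 0 -0.03 0; 0.003 0 -0.075 0; 0.003 0 -0.12 0; 0.003 0 -0.165 0; 0.003 0 -0.205 0' 0.0|egrep 'pos|force'; python3 -c "
from h import *
go(601,165,260)"
```

```text
position: [517.3, -103.9, 262.8]
force: [1.2, -0.4, 0.4]
grip_force: 0.0
shift m [-0.1414  0.2435  0.0028] twist -0.02 at [ 517.3 -103.9  262.8] z axis [ 0.002 -0.    -1.   ]
```

```bash
python3 -m jog '-0.02 0.04 0 0; -0.04 0.08 0 0; -0.065 0.12 0 0; -0.09 0.16 0 0; -0.115 0.2 0 0'|egrep 'pos|force';python3 -m jog '-0.015 0.03 0 0; -0.026 0.044 0 0; -0.026 0.044 0 0; -0.026 0.044 0 0'|egrep 'pos|force'; python3 - <<'E'
from h import *
np.set_printoptions(precision=1,suppress=True)
p=T(); im,d=capture('wrist'); cv2.imwrite('pics/w3.png',im); print(p[1])
for o in models.landmark_of('open_pot_center','wrist')[:5]: print(o['conf'],np.array(o['at']),ray_z('wrist',o['at'],25,p))
for o in models.masks_of('open_pot_center','wrist')[:5]:
    v,u=np.nonzero(o['region']); print('mask',o['conf'],np.array(o['at']),[u.min(),u.max(),v.min(),v.max()],im[o['region']].mean(0))
E
```

```text
position: [585.1, 118.5, 260.3]
force: [0.0, -0.8, 0.0]
grip_force: 0.0
position: [600.3, 164.5, 259.9]
force: [-0.7, -0.5, -0.0]
grip_force: 0.0
[600.3 164.5 259.9]
0.96 [196.  239.3] [685.3  86.2  25. ]
0.73 [262.8 285.8] [725.  173.2  25. ]
0.67 [271.3 148.4] [565.5 147.8  25. ]
mask 0.98 [202.  238.1] [np.int64(183), np.int64(222), np.int64(214), np.int64(260)] [ 40.9  48.6 138.7]
mask 0.95 [266.3 145.8] [np.int64(251), np.int64(291), np.int64(127), np.int64(168)] [ 56.1  66.5 144.5]
mask 0.9 [277.1 224.3] [np.int64(259), np.int64(298), np.int64(200), np.int64(247)] [132.7 147.2 156.6]
mask 0.62 [262.2 273.1] [np.int64(246), np.int64(278), np.int64(261), np.int64(278)] [ 97.3 108.1  40.1]
```

View pics/w3.png

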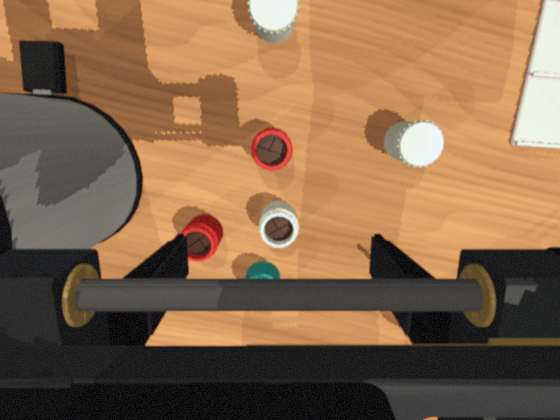

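White open pot with cracked dark paint at (279,225) between red (202,238), red (271,148) and turquoise (262,275); it is the right pot.

```bash
python3 - <<'E'
from h import *
np.set_printoptions(precision=1,suppress=True)
p=T(); a=ray_z('wrist',(279.5,226.5),50,p); b=ray_z('wrist',(279,222.5),25,p); print(a,b); w=(a+b)/2
go(w[0],w[1],100); go(w[0],w[1],34)
E
```

```text
[641.6 173.6  50. ] [644.7 173.8  25. ]
shift m [-0.   0.   0.2] twist -0.13 at [600.3 163.8 260.3] z axis [ 0. -0. -1.]
shift m [-0.   0.   0.2] twist -0.13 at [600.3 163.8 260.3] z axis [ 0. -0. -1.]
```

```bash
sed -i 's/np.round(d\/1000,4)/[round(float(v),4) for v in d\/1000]/' h.py; python3 -m jog '-0.02 0 0.02 0; -0.044 0 0.06 0; -0.044 0 0.1 0; -0.044 0 0.13 0;-0.044 0 0.15 0' 0.25|egrep 'pos|force'; python3 -m jog '0 0 0.02 0; 0 0 0.04 0; 0 0 0.06 0; 0 0 0.076 0; 0 0 0.076 0'; python3 -c "
from h import *
go(643,174,34)"
```

```text
position: [641.8, 173.4, 106.8]
force: [0.6, -0.4, 0.4]
grip_force: 0.0
time_s: 10.25
position: [641.3, 173.8, 31.3]
orientation: [3.141, -0.005, -2.918]
force: [-0.7, 0.1, 0.4]
opening: 71.1
grip_force: 0.0
shift m [-0.0017, -0.0002, -0.0027] twist -0.09 at [641.3 173.8  31.3] z axis [-0.005 -0.001 -1.   ]
```

```bash
python3 -m jog '0 0 0 0; 0 0 0 0; 0 0 0 0; 0 0 0 0; 0 0 0 0' 1; python3 -m jog '0 0 0 0; 0 0 -0.005 0; 0 0 -0.02 0; 0 0 -0.05 0; 0 0 -0.08 0'
```

```text
time_s: 10.75
position: [644.0, 175.3, 35.3]
orientation: [-3.141, 0.002, -2.917]
force: [-0.2, -0.9, 3.2]
opening: 44.0
grip_force: 30.0
time_s: 11.25
position: [642.6, 175.1, 114.9]
orientation: [3.141, -0.002, -2.917]
force: [1.2, -0.0, 0.4]
opening: 43.4
grip_force: 30.0
```

```bash
python3 -m jog '0.01 0 -0.04 0; 0.02 0 -0.08 0; 0.03 0 -0.12 0; 0.045 0 -0.16 0;0.06 0 -0.18 0'|egrep 'pos|force';  python3 -c "
from h import *
go(639,-77,295)"
```

```text
position: [585.3, 161.9, 300.1]
force: [-0.5, -0.3, -0.0]
grip_force: 30.0
shift m [0.0009, -0.2449, 0.0052] twist -0.02 at [585.3 161.9 300.1] z axis [ 0.007  0.001 -1.   ]
```

```bash
python3 -m jog '0 -0.04 0 0; 0 -0.09 0 0; 0 -0.135 0 0; 0 -0.18 0 0; 0 -0.22 0 0'|egrep 'pos|force'; python3 -m jog '0 -0.01 0 0;0 -0.02 0 0;0 -0.025 0 0; 0 -0.025 0 0;0 -0.025 0 0'|egrep 'pos|force';  python3 -c "
from h import *
go(639,-77,205)
im,d=capture('wrist'); cv2.imwrite('pics/w4.png',im)
"
```

```text
position: [633.7, -54.7, 295.2]
force: [-0.0, 0.6, -0.7]
grip_force: 30.0
position: [639.2, -75.9, 294.3]
force: [-0.1, -0.6, -1.3]
grip_force: 30.0
shift m [0.0004, -0.001, 0.0893] twist 0.05 at [639.2 -75.9 294.3] z axis [-0.  0. -1.]
```

View pics/w4.png

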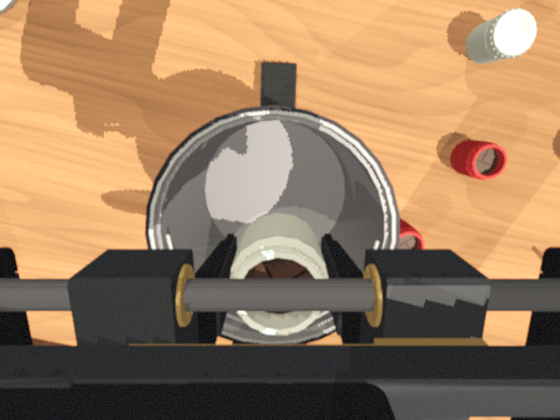

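Pot hangs over the mouth (bin centred about column 273, pot at 280). Lower and release.

```bash
python3 -m jog '0 0 0.03 0; 0 0 0.06 0; 0 0 0.08 0; 0 0 0.087 0; 0 0 0.087 0'|egrep 'pos|force'; python3 -m jog '0 0 0 0;0 0 0 0;0 0 0 0;0 0 0 0;0 0 0 0' 0.35;python3 -m jog '0 0 -0.02 0; 0 0 -0.05 0; 0 0 -0.08 0; 0 0 -0.087 0; 0 0 -0.087 0'|egrep 'pos|force'; python3 -c "
from h import *
go(497.5,-110.,260)
im,d=capture('wrist'); cv2.imwrite('pics/w5.png',im)
"
```

```text
position: [638.7, -76.3, 206.0]
force: [-0.5, 0.0, -1.1]
grip_force: 30.0
time_s: 13.8
position: [639.5, -77.2, 207.7]
orientation: [-3.141, 0.001, -2.917]
force: [1.1, 0.5, 0.2]
opening: 61.8
grip_force: 0.0
position: [640.0, -77.2, 295.8]
force: [-0.5, 0.4, -0.0]
grip_force: 0.0
shift m [0.1463, -0.0002, 0.0354] twist -0.03 at [640.  -77.2 295.8] z axis [ 0.003 -0.001 -1.   ]
```

View pics/w5.png

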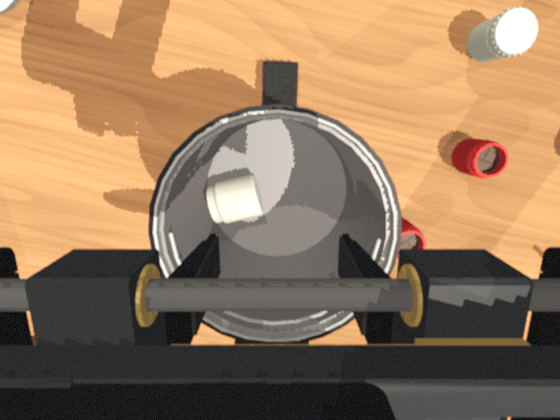

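The pot lies in the bin at (235,198). Back to the pedal (tread at column 280, in line with the tool).

```bash
python3 -m jog '0.04 0.0005 0 0; 0.08 0.0005 0 0; 0.115 0.0005 0 0; 0.1225 0.0005 0.02 0; 0.1225 0.0005 0.055 0' 0.35|egrep 'pos|force'; python3 -m jog '0 0 0.04 0; 0 0 0.08 0; 0 0 0.12 0; 0 0 0.145 0; 0 0 0.15 0'|egrep 'pos|force'; python3 -m jog '0 0 0 0; 0 0 0 0'; python3 -c "
from h import *
go(520.5,-103.4,31)
im,d=capture('wrist'); cv2.imwrite('pics/w6.png',im)
"
```

```text
position: [519.3, -104.4, 239.3]
force: [0.1, -0.7, -0.2]
grip_force: 0.0
position: [515.2, -102.4, 82.7]
force: [-0.7, 0.1, -1.0]
grip_force: 0.0
time_s: 15.55
position: [520.4, -104.1, 90.1]
orientation: [-3.141, 0.001, -2.917]
force: [1.0, -0.5, 0.1]
opening: 62.1
grip_force: 0.0
shift m [-0.0001, 0.0007, 0.0591] twist -0.02 at [ 520.4 -104.1   90.1] z axis [ 0.001 -0.    -1.   ]
```

View pics/w6.png

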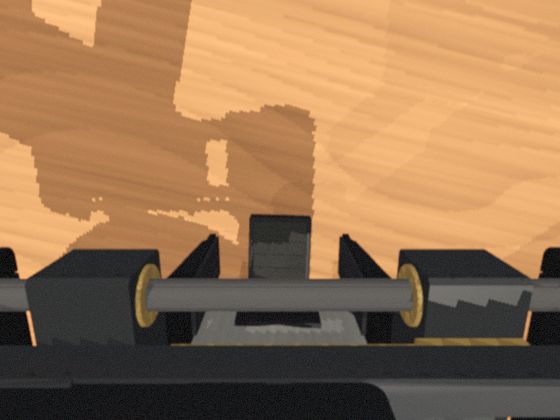

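Tread (249–311) centred between the fingers (218, 340). Down and grip.

```bash
python3 -m jog '0 0.0003 0.015 0; 0 0.0003 0.03 0; 0 0.0003 0.044 0; 0 0.0003 0.054 0; 0 0.0003 0.058 0'|egrep 'pos|force'; python3 -m jog '0 0 0 0; 0 0 0 0;0 0 0 0'|egrep 'pos|force'; python3 -m jog '0 0 0 0; 0 0 0 0; 0 0 0 0; 0 0 0 0; 0 0 0 0' 1
```

```text
position: [518.4, -103.2, 29.0]
force: [0.2, -0.2, 0.4]
grip_force: 0.0
position: [520.3, -103.7, 31.8]
force: [0.6, -0.0, 0.5]
grip_force: 0.0
time_s: 16.9
position: [519.8, -103.5, 31.4]
orientation: [3.141, 0.0, -2.918]
force: [-0.7, 1.0, 0.5]
opening: 40.1
grip_force: 30.0
```

Gripped at 40 mm. I'll ease it up at 1 mm per row (10 mm/s).

```bash
python3 -m jog '0 0 -0.001 0; 0 0 -0.002 0; 0 0 -0.003 0; 0 0 -0.004 0; 0 0 -0.005 0'|egrep 'pos|force|opening'; python3 -m jog '0 0 -0.001 0; 0 0 -0.002 0; 0 0 -0.003 0; 0 0 -0.004 0; 0 0 -0.005 0'|egrep 'pos|force|opening'
```

```text
position: [519.5, -103.5, 36.1]
force: [1.7, -1.6, -3.5]
opening: 39.8
grip_force: 30.0
position: [519.4, -103.6, 41.3]
force: [-2.4, -1.0, 0.2]
opening: 40.2
grip_force: 30.0
```

```bash
python3 -m jog '0 0 -0.001 0; 0 0 -0.002 0; 0 0 -0.003 0; 0 0 -0.004 0; 0 0 -0.005 0'|egrep 'pos|force|opening'; python3 -m jog '0 0 -0.001 0; 0 0 -0.002 0; 0 0 -0.003 0; 0 0 -0.004 0; 0 0 -0.005 0'|egrep 'pos|force|opening'
```

```text
position: [519.6, -103.5, 46.3]
force: [-2.7, -0.1, 1.3]
opening: 39.9
grip_force: 30.0
position: [520.0, -103.5, 51.5]
force: [-3.6, 0.2, 3.6]
opening: 39.8
grip_force: 30.0
```

```bash
python3 -m jog '0 0 -0.001 0; 0 0 -0.002 0; 0 0 -0.003 0; 0 0 -0.0035 0; 0 0 -0.004 0'|egrep 'pos|force|opening'; python3 -m jog '0 0 -0.0003 0; 0 0 -0.0006 0; 0 0 -0.001 0'|egrep 'pos|force|opening'
```

```text
position: [520.3, -103.4, 55.4]
force: [2.0, 2.5, 0.2]
opening: 39.6
grip_force: 30.0
position: [520.2, -103.4, 55.5]
force: [6.4, 1.6, -6.3]
opening: 39.9
grip_force: 29.9
```

```bash
python3 -m jog '0 0 -0.0005 0; 0 0 -0.0005 0'|egrep 'pos|force'; python3 - <<'E'
from h import *
im,d=capture('side'); cv2.imwrite('pics/s7.png',cv2.resize(im[130:290,200:360],(600,600)))
c=camera_info('side'); v,u=np.nonzero(d>0); D=d[v,u]
P=(np.stack([(u-c['cx'])/c['fx']*D,(v-c['cy'])/c['fy']*D,D],1)-np.array(c['t']))@np.array(c['R'])
m=(np.hypot(P[:,0]-649,P[:,1]+77)<60)&(P[:,2]>60)&(P[:,0]>620); print(np.percentile(P[m,2],[5,50,95]))
E
```

```text
position: [520.2, -103.4, 55.5]
force: [7.2, 2.3, -8.2]
grip_force: 29.9
[234.25974929 237.2560674  240.10335321]
```

View pics/s7.png

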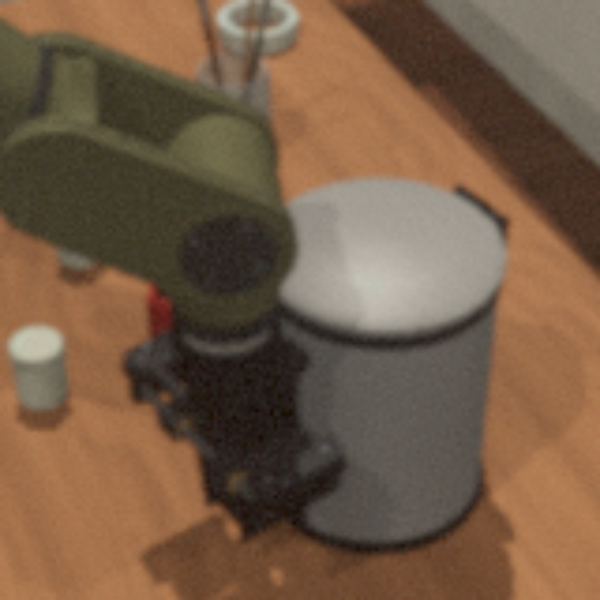

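The lid is shut at 237–240 mm and the pedal is at its top stop. Release and withdraw.

```bash
python3 -m jog '0 0 0.0006 0; 0 0 0.001 0'|egrep 'pos|force'; python3 -m jog '0 0 0 0; 0 0 0 0; 0 0 0 0; 0 0 0 0;0 0 0 0' 0.3|egrep 'pos|force|open'; python3 -m jog '0.001 0 -0.02 0; 0.003 0 -0.05 0; 0.006 0 -0.09 0; 0.01 0 -0.13 0; 0.02 0 -0.17 0'; python3 -m jog '0.02 0 -0.01 0;0.03 0 -0.02 0;0.03 0 -0.02 0;0.03 0 -0.02 0;0.03 0 -0.02 0'
python3 - <<'E'
from h import *
a,d=capture('side');b,_=capture('scene'); cv2.imwrite('pics/f.png',np.vstack([cv2.resize(a[130:290,180:400],(400,290)),cv2.resize(b[140:290,200:460],(400,290))]))
E
```

```text
position: [520.3, -103.5, 55.4]
force: [4.2, 3.2, -1.2]
grip_force: 30.0
position: [519.6, -103.7, 55.7]
force: [-0.3, 0.7, 1.0]
opening: 66.2
grip_force: 0.0
time_s: 21.15
position: [500.0, -108.0, 227.2]
orientation: [-3.141, -0.0, -2.917]
force: [0.3, -0.5, 0.2]
opening: 66.9
grip_force: 0.0
time_s: 21.65
position: [470.7, -114.4, 244.0]
orientation: [3.14, -0.002, -2.917]
force: [-0.1, -0.3, 0.2]
opening: 66.8
grip_force: 0.0
```

View pics/f.png

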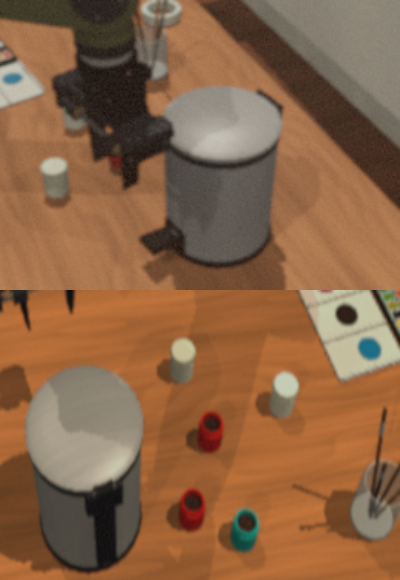

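The picture shows the bin shut, the pedal up, the white open pot gone and the other pots standing where they were. The arm is clear.

```bash
python3 -c "
from workcell import job
print(job.sign_off())"
```

```text
the job is handed in; nothing more can be done
None
```

The uncapped pot is in the bin, the lid was eased shut by the pedal, the other pots in view stand where they were, and the job was handed in at about 22 s; the judge's verdict was not shown.

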